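Feed the roll carrier through the gated chute

ROBOT

A 7-joint arm with a two-finger parallel gripper is mounted at the origin on a cart in front of the work surface, level with it; the furniture and walls round the work are solid. World frame = base frame: x ahead of the robot, y to its left, z up, the work surface at z = 0. Lengths are in m, angles in rad, forces in N, time in s.
With the tool pointing down it reaches from about 0.425 to 0.875 m from the base axis. Payload 4.7 kg.
Tool frame: the origin (TCP) lies midway between the tips of the shut fingers; the grasp point (between the pads) lies 19 mm behind it; z points along the fingers, y is the line along which they close (so a half turn about z gives the same grasp; the last joint's range is limited). The gripper opens to 87 mm and grips with 3 to 60 N. Pads are 19 mm wide; open, the fingers measure 117 mm over their backs; the gripper's body (75 mm by 190 mm) begins 51 mm behind the grasp point.
Start: joints at [1.191, 0.321, -0.07, 1.45, 0.023, 1.371, -0.057], TCP at [0.249, -0.6, 0.223] pointing down, gripper open.
Joint ranges: [-2.86, 2.86], [-0.3, 2.09], [-1.38, 1.24], [0.06, 2.45], [-1.56, 4.7], [0.09, 2.05], [-2.69, 2.69]. Speed limits (rad/s): [2.57, 2.57, 3.14, 3.14, 3.14, 3.14, 3.14].

INTERFACE

Orientations are given as a rotation vector (axis times angle).
In Python, from bench import monitor, cams, workorder gives the robot as it stands.
- The arm moves only by the tool move_arm, never from a script. Its arguments are lists of equal length, an entry for each row: "slide": the shift along the tool's x, y, z in cm, a list of three; "roll": the turn about the tool's z in rad. In form: {"slide": [[dx, dy, dz], ...], "roll": [roll, ...]}. A call has 1 to 20 rows; each row is the pose to reach, as a shift and turn from the pose commanded when the call began, along the tool's axes at that moment; what a row does not reach only later rows make up. A row lasts 1/10 s, in which the tool goes at most 50 mm and 8.59 degrees, less where a joint would pass 70% of its speed; a pose out of reach is approached as far as the arm can. A call with a gripper value outside its range is refused whole. "gripper" is the finger opening in cm, from 0 to 8.7, set as the call begins (left out, the last holds). The fingers move at their own pace and stop on an object; "squeeze" is the grip in N (left out, the last holds). Time passes only in rows, so rows that repeat a pose let the fingers close. It gives the time, the measured TCP pose, the force, the opening and the grip force at its end, in the units of the state.
- monitor.get_state(): the state, without advancing time (a new reading comes with each control period).
- cams.get_image(name): name is "side" or "top" or "wrist"; returns the picture (384x512x3 uint8, red, green, blue); there is no depth.
- cams.get_calibration(name): a dict with "mtx" (3x3 intrinsics, pixels), "dist_coeffs" ([k1, k2, p1, p2, k3] as OpenCV has them; the pictures are not rectified), "R" (3x3) and "t" (3): a world point X has camera coordinates R X + t. Camera axes: x right, y down, z forward; pixel columns grow to the right and rows downward; lengths in m; the calibration is good to about 2 mm. A picture is of the moment at which its call begins: read the wrist's pose just before it. get_calibration takes no time and is no camera call; for the wrist camera it gives the pose at the moment of the call.
- workorder.close_job(): hands the job in; it is judged then, once.
The state is a dict: "time": time; "joint_positions": joint angles; "qd": joint speeds; "joint_torque": joint torques, N m; "position": TCP position; "tool_rot": TCP orientation; "ft_force": force on the tool from outside, world axes, zero at the start; "torque": the same for the moment, N m; "grip_width": opening from 0.0 (shut) to 1.0 (fully open); "grip_force": force on a finger pad.
Only numpy, scipy, OpenCV 4.12 (cv2) and the standard library are available. Lean on these libraries where they do the work, as an engineer would, in place of code of your own. Each camera call takes 0.05 s, during which the arm holds its last target. There are 200 camera calls.

TASK

Press the red bar down with one fingertip to swing the yellow gate up, and while holding it fully up push the blue carrier with its two rolls along the chute, past the gate, until its nose is fully home against the end stop. Then let go of the bar so that the gate drops shut into the gap at the back of the carrier, and move clear. Only press and push: do not lift the carrier or its rolls, do not let the gate down on the carrier while it is passing, and leave both rolls on their pins and the other things on the bench where they are.

Things in the scene. Friction and masses are not known exactly. Their poses are not given: they have to be found in the camera images.
- chute: Fixed straight aluminium channel, 90 x 525 mm. Origin: on the bench, on the channel's centre line; y runs along it, the way carriers travel; x points across, away from the press bar. Floor 4 mm, wall tops 26 mm above the bench; 75 mm clear between walls. Flared open entry at y = -240 mm; end stop, 44 mm tall, its rubber pads at y = +283.5 mm.
- gate_line (a point): Point on the chute floor under the gate: chute x = 0, y = +120 mm. The yellow gate, 6 mm thick, crosses here: an arm from the hinge line (chute x = -50 mm, 38 mm above the bench) with a tongue at x = -8 to +18 mm hanging to 16 mm above the bench. Fully up, it is 64 mm or more above the bench over the channel, its top at about 100 mm.
- gate (a joint): Gate hinge, rad: 0 = shut (rest), 1.08 = fully up (hard stop). Hinge line parallel to the chute. A spring shuts the gate when the red bar is released. It swings up and sideways, across the direction of travel, so the carrier cannot push it open. Pressing the red bar down anywhere along its length with 2 to 5 N lifts it.
- press_bar (a point): Middle of the axis of the red press bar: round, 16 mm thick, parallel to the chute from chute y = -196 to +121 mm, 34 mm from the hinge line. Shut: axis at chute x = -79 mm, bar top 64 mm above the bench. Pressed, it swings down via x = -84 mm to x = -79 mm, top 29 mm above the bench (joint 1.08); top at 36 mm is joint 0.85.
- carrier: Loose blue carrier in the chute, 70 mm wide, 205 mm long along y (same way as the chute's y), about 0.35 kg empty. Origin: centre of underside. Base 10 mm thick; nose bumper 34 mm tall, front at y = +102.5; gap for the gate at y = -47 to -75 between walls 30 mm tall; push plate 60 mm tall at the rear, y = -94.5 to -102.5 mm. Home: origin at chute y = +181 mm.
- push_face (a point): Centre of the push plate's rear face on the carrier, 34 mm above the bench (plate top 64 mm above the bench): push here along the chute's +y. Sliding takes roughly 2 to 6 N.
- pin_front (a point): Foot of the carrier's front steel pin (12 mm diameter, 24 mm tall), on the top of the carrier's base.
- pin_rear (a point): Foot of the carrier's rear pin, the same size.
- blue_roll: Blue roll section, 66 mm diameter, 40 mm tall, standing loosely on the front pin. Origin: centre of its underside.
- brown_roll: Brown roll section, 62 mm diameter, 32 mm tall, standing loosely on the rear pin. Origin: centre of its underside.
- white_roll: Bystander: white roll section, 54 mm diameter, 60 mm tall, standing on the bench beside the far part of the chute. Origin: centre of its underside.
- card_tube: Bystander: brown card tube, 31 mm diameter, 60 mm tall, upright beside the chute. Origin: centre of its underside.
- oil_can_1: Bystander: green oil can, 56 x 64 x 140 mm, upright. Origin: centre of its underside.
- tape: Bystander: roll of masking tape lying flat, 70 mm diameter, 24 mm tall. Origin: centre of its underside.
- mug: Bystander: dark mug, 74 x 104 x 92 mm, upright. Origin: centre of its underside.
There are look-alikes about, which are no part of the job. Leave any green, pink or purple look-alike of the brown_roll alone.

How it is judged:
On the way, in this order (a step that is already met when the one before it is completed fails the run):
1. the gate is held up by a finger while the carrier is still before it (value of joint gate above 0.8 rad and contact force between the fingers and gate above 0.2 N and y of carrier in the frame of chute below 0.03 m), for 0.2 s.
2. the carrier is half way past the gate, which a finger still holds up (value of joint gate above 0.7 rad and contact force between the fingers and gate above 0.2 N and y of carrier in the frame of chute above 0.09 m), for 0.05 s.
At the end, for the whole second after the job is handed in: Carrier flat and at rest in the chute, origin within 6 mm of chute y = +181 mm (nose on the end stop); gate shut (joint below 0.08 rad) in its rear gap; both rolls on their pins (origin within 8 mm sideways and 10 mm overall of the pin's foot) (y of carrier in the frame of chute between 0.175 and 0.187 m and value of joint gate below 0.08 rad and angle between carrier's own z axis and vertical below 0.05 rad and height (world z) of carrier below 0.01 m and linear speed of carrier below 0.01 m/s and horizontal distance between blue_roll and pin_front below 0.008 m and horizontal distance between brown_roll and pin_rear below 0.008 m and distance between blue_roll and pin_front below 0.01 m and distance between brown_roll and pin_rear below 0.01 m); the robot touches nothing.
It fails at once if the gate comes down (joint below 0.6) while the carrier is passing under it (y of carrier in the frame of chute between 0.03 and 0.169 m and value of joint gate below 0.6 rad).
It fails at once if the carrier is lifted (12 mm) or tipped (height (world z) of carrier above 0.016 m or angle between carrier's own z axis and vertical above 0.15 rad).
It fails at once if a roll is lifted off its pin (distance between blue_roll and pin_front above 0.018 m or distance between brown_roll and pin_rear above 0.018 m).
It fails at once if a bystander is moved by more than 20 mm (distance of any of white_roll, card_tube, oil_can_1, tape, mug from where it was at the start of the episode above 0.02 m).
It also fails if it takes over 38 s, if anything falls off the work surface, if the arm or the gripper's body presses on something with over 40 N, if the wrist force passes 120 N, or if a joint passes its speed limit or range.

## Working session

There is one attempt and no reset: what is moved stays moved. The work goes in short steps, Python scripts to look and compute and a tool call to move; the robot and the scene stay as the last step left them, time stands still between calls to the robot, and variables do not carry over. Pictures are saved under pics/ and viewed, at most 10 in all, crops included, and the job is handed in when it is done.

Besides the shell and the picture viewer there is one more tool, called after "Emit:" by a JSON object that holds its "fn" and its "kwargs", one argument or row to a line. move_arm: Moves the arm, as the interface text tells. Its arguments: {"type":"object","properties":{"slide":{"type":"array","items":{"type":"array","items":{"type":"number"}}},"roll":{"type":"array","items":{"type":"number"}},"gripper":{"type":"number"},"squeeze":{"type":"number"}},"required":["slide","roll"]}

```bash
mkdir -p pics; ls; python3 - <<'E'
from bench import monitor,cams
import cv2,numpy as np
s=monitor.get_state();print(s)
for n in("top","side"):
    im=cams.get_image(n);cv2.imwrite(f"pics/{n}0.png",im[:,:,::-1]);c=cams.get_calibration(n);print(n,c)
E
```

```text
pics
{'time': 0.0, 'joint_positions': array([ 1.19111416,  0.32180412, -0.07009017,  1.45168472,  0.02261122,
        1.37077752, -0.0569075 ]), 'qd': array([ 0.00082271, -0.00010202,  0.00056905, -0.00014566,  0.00092005,
        0.00141199,  0.00041744]), 'joint_torque': array([-1.23070922e-04, -4.91283882e+01, -4.04255250e-01, -3.12524450e+01,
       -6.40663714e-02,  4.37274633e-02,  1.93941960e-04]), 'position': array([ 0.2491362 , -0.59976195,  0.22146893]), 'tool_rot': array([-3.07909514e+00, -6.14252839e-01,  7.43892827e-04]), 'ft_force': array([-0.20729063, -0.17485675,  0.36755002]), 'torque': array([0.03115715, 0.05015826, 0.04188727]), 'grip_force': 0.0, 'grip_width': 1.0011136879328824}
top {'mtx': array([[351.26932344,   0.        , 253.10306798],
       [  0.        , 351.26932344, 189.54904322],
       [  0.        ,   0.        ,   1.        ]]), 'dist_coeffs': array([-0.07321789,  0.        ,  0.        ,  0.        ,  0.        ]), 'R': array([[ 0.02283164, -0.99972564, -0.00522987],
       [-0.99362318, -0.02211389, -0.11056202],
       [ 0.11041604,  0.00772084, -0.99385547]]), 't': array([0.02574031, 0.50678649, 1.04965953])}
side {'mtx': array([[459.16078484,   0.        , 257.93475325],
       [  0.        , 459.16078484, 198.17297551],
       [  0.        ,   0.        ,   1.        ]]), 'dist_coeffs': array([-0.08792337,  0.        ,  0.        ,  0.        ,  0.        ]), 'R': array([[-0.81640283, -0.57745749, -0.00541045],
       [-0.27955545,  0.40339568, -0.87127532],
       [ 0.50530701, -0.70979911, -0.49076476]]), 't': array([0.44767708, 0.17249374, 1.2025375 ])}
```

View pics/top0.png

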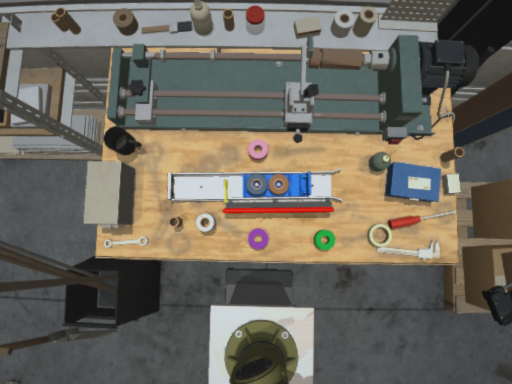

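View pics/side0.png

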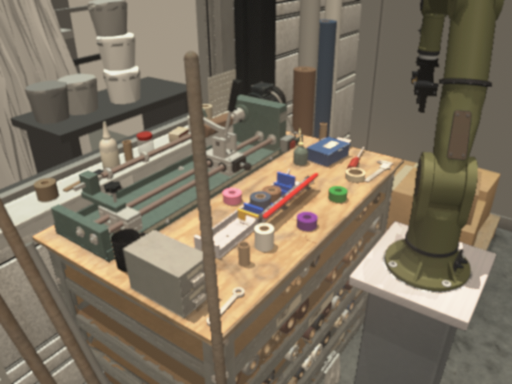

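The top view shows the chute lying along world +y: end stop at about (170,187), flared entry at (340,185), yellow gate at (226,190). The red bar runs along row 210 from col 223 to 333, and the push plate is at about (308,185). The only red bar next to the chute is (278,210). The other red things are the screwdriver (405,222) and the cap (255,15). Brown-roll look-alikes are pink (258,149), purple (258,239) and green (324,240), and I'll leave those alone.

```bash
cat > h.py <<'E'
import cv2,numpy as np
from bench import monitor,cams
def ray(n,px,z):
    c=cams.get_calibration(n);u=cv2.undistortPoints(np.float64(px).reshape(-1,1,2),c["mtx"],c["dist_coeffs"])[:,0]
    R,t=c["R"],c["t"];o=-R.T@t;d=np.c_[u,np.ones(len(u))]@R
    return o+d*((z-o[2])/d[:,2])[:,None]
def proj(n,X):
    c=cams.get_calibration(n);return cv2.projectPoints(np.float64(X).reshape(-1,1,3),cv2.Rodrigues(c["R"])[0],c["t"],c["mtx"],c["dist_coeffs"])[0][:,0]
def mask(im,lo,hi,box):
    h=cv2.cvtColor(im,cv2.COLOR_RGB2HSV);m=cv2.inRange(h,lo,hi)
    k=np.zeros_like(m);x0,y0,x1,y1=box;k[y0:y1,x0:x1]=m[y0:y1,x0:x1];return k
def pts(m):return np.argwhere(m)[:,::-1].astype(float)
E
python3 - <<'E'
from h import *
im=cv2.imread("pics/top0.png")[:,:,::-1].copy();si=cv2.imread("pics/side0.png")[:,:,::-1].copy()
def bar(n,im,box):
    m=mask(im,(0,150,90),(6,255,255),box)|mask(im,(174,150,90),(180,255,255),box)
    p=pts(m);c=p.mean(0);v=np.linalg.svd(p-c,full_matrices=False)[2][0];a=(p-c)@v
    e=np.array([c+v*(a.min()-.5),c+v*(a.max()+.5)]);return e[np.argsort(e[:,0])],len(p)
e,n=bar("top",im,(210,195,345,220));W=ray("top",e,.058);print(e,n,W,np.linalg.norm(W[0]-W[1]))
e2,n=bar("side",si,(255,170,325,225));print(e2,n,ray("side",e2,.056))
# blue carrier
m=mask(im,(100,130,60),(125,255,255),(215,165,345,205));p=pts(m);print("blue",p.min(0),p.max(0))
A=W[0];B=W[1];A[2]=B[2]=0  # left = +y end
ey=(A-B)/np.linalg.norm(A-B);ex=np.array([ey[1],-ey[0],0])
O=(A*196+B*121)/317+.079*ex
print("O",O,"yaw",np.arctan2(-ey[0],ey[1]))
for q in p[p[:,0]>p[:,0].max()-1.5]:pass
for r in (176,180,185,190,195):
    cs=p[p[:,1]==r][:,0]
    if len(cs):
        print(r,cs.min(),cs.max(),[( (X-O)@ex,(X-O)@ey) for X in ray("top",[[cs.max()+.5,r]],.064)],'lowz',[( (X-O)@ex,(X-O)@ey) for X in ray("top",[[cs.max()+.5,r]],.014)])
L=lambda x,y,z:O+x*ex+y*ey+np.array([0,0,z])
chk=[L(0,283.5e-3,.044),L(0,.12,.04),L(-.045,-.24,.026),L(.045,-.24,.026),L(.045,.28,.026),L(-.045,.28,.026),L(-.079,-.196,.06),L(-.079,.121,.06)]
for n,I in(("top",im),("side",si)):
    I=cv2.resize(I,None,fx=4,fy=4,interpolation=cv2.INTER_CUBIC)
    for q in proj(n,chk):cv2.circle(I,tuple(int(4*x+2) for x in q),4,(255,0,255),1)
    x,y=((155,135) if n=="top" else(190,150));I=I[y*4:y*4+440,x*4:x*4+800];cv2.imwrite(f"pics/{n}c.png",I[:,:,::-1])
E
```

```text
[[222.49225204 210.34584305]
 [333.51225972 209.03679884]] 562 [[ 0.43867027  0.12631469  0.058     ]
 [ 0.44979996 -0.20342034  0.058     ]] 0.32992280668018487
[[263.32815443 217.18974867]
 [317.0093873  173.22236721]] 293 [[ 0.43715927  0.13015945  0.056     ]
 [ 0.44848943 -0.20458069  0.056     ]]
blue [243. 172.] [310. 196.]
O [0.52187355 0.00311869 0.        ] yaw 0.03374061825544327
176 243.0 309.0 [(np.float64(0.02009140107102221), np.float64(-0.1342017749062335))] lowz [(np.float64(0.02752603482339167), np.float64(-0.14214343378258842))]
180 243.0 309.0 [(np.float64(0.008055053502956084), np.float64(-0.13384721915011272))] lowz [(np.float64(0.014908432250896993), np.float64(-0.14177175594633254))]
185 243.0 310.0 [(np.float64(-0.006978737922540872), np.float64(-0.1363919987721339))] lowz [(np.float64(-0.0008513656688616169), np.float64(-0.1444394271583567))]
190 243.0 310.0 [(np.float64(-0.02193101780746927), np.float64(-0.1359563009717298))] lowz [(np.float64(-0.016525715721802562), np.float64(-0.14398268879515136))]
195 243.0 307.0 [(np.float64(-0.03673118435979622), np.float64(-0.1266106360680783))] lowz [(np.float64(-0.03204060663932981), np.float64(-0.1341857063747664))]
```

View pics/topc.png

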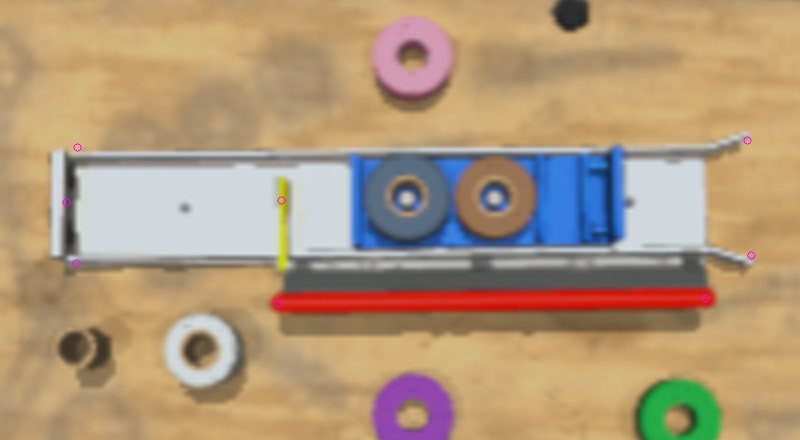

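View pics/sidec.png

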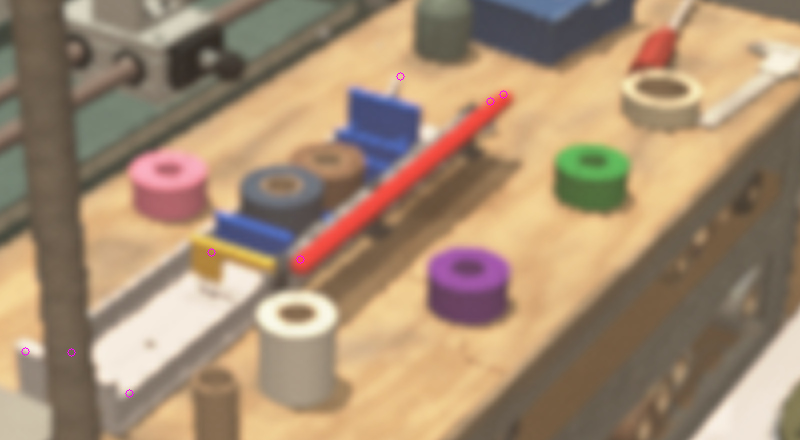

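The crops show the bar ends at top pixels (222,210) and (333,209). Its length fits 317 mm plus rounded caps, and the two views agree to about 3 mm. The gate and end-stop overlays land on the yellow gate and the pads. The push plate's rear edge is at chute y ≈ -135 mm, so the carrier origin is at about -32 mm, before the gate. Next I work out the move.

```bash
cat >> h.py <<'E'
from scipy.spatial.transform import Rotation as Ro
O=np.array([.5219,.0031,0]);YAW=.0337
ex=np.array([np.cos(YAW),np.sin(YAW),0]);ey=np.array([-ex[1],ex[0],0])
def plan(x,y,z):
    s=monitor.get_state();R=Ro.from_rotvec(s["tool_rot"]).as_matrix();P=O+x*ex+y*ey+[0,0,z]
    T=np.c_[ey,ex,[0,0,-1]];print("slide cm",(R.T@(P-s["position"])*100).round(2),"rel rotvec",Ro.from_matrix(R.T@T).as_rotvec().round(4))
def where():
    s=monitor.get_state();d=s["position"]-O;print("t",s["time"],"chute mm",np.round([d@ex*1e3,d@ey*1e3,d[2]*1e3],1),"F",s["ft_force"].round(2),"grip",s["grip_width"])
E
python3 -c "
from h import *
where();plan(-.04,-.165,.15)"
```

```text
t 0.1 chute mm [-292.9 -593.4  221.6] F [ 0.17  0.25 -0.19] grip 0.9958452067908414
slide cm [ 38.76 -31.17   7.21] rel rotvec [-1.5000e-03 -9.0000e-04 -1.2107e+00]
```

Emit:
{"fn": "move_arm", "kwargs": {
  "slide": [
    [1.3,-1.0,0],
    [3.9,-3.1,0],
    [6.8,-5.5,0],
    [9.7,-7.8,0],
    [12.6,-10.1,0],
    [15.5,-12.5,0],
    [18.4,-14.8,0],
    [21.3,-17.1,0.5],
    [24.2,-19.5,1.5],
    [27.1,-21.8,2.5],
    [30,-24.1,3.5],
    [33,-26.5,4.5],
    [35.5,-28.5,5.5],
    [37.5,-30.2,6.4],
    [38.5,-31,7],
    [38.8,-31.2,7.2],
    [38.8,-31.2,7.2],
    [38.8,-31.2,7.2]
  ],
  "roll": [-0.04,-0.12,-0.21,-0.3,-0.39,-0.48,-0.57,-0.66,-0.76,-0.85,-0.94,-1.03,-1.11,-1.17,-1.2,-1.211,-1.211,-1.211],
  "gripper": 6.8
}}

```text
time: 1.9
position: [0.4875, -0.1651, 0.1507]
tool_rot: [2.186, 2.255, -0.001]
ft_force: [0.4, -0.4, 0.1]
grip_width: 0.78
grip_force: 0.0
```

```bash
python3 -c "
from h import *
where();plan(-.04,-.165,.15);print(monitor.get_state()['joint_positions'].round(2))
T=cams.get_image('top');S=cams.get_image('side')
a=cv2.resize(T[135:245,200:360],None,fx=4,fy=4);b=cv2.resize(S[130:240,230:390],None,fx=4,fy=4)
cv2.imwrite('pics/pose1.png',cv2.resize(np.vstack([a,b])[:,:,::-1],(436,600)))"
```

```text
t 1.9 chute mm [ -40.  -166.9  150.7] F [ 0.41 -0.43  0.12] grip 0.7802726746349591
slide cm [ 0.19 -0.    0.07] rel rotvec [-0.0001  0.0009 -0.0026]
[ 0.77  0.11 -0.52  1.86  0.06  1.18  0.26]
```

View pics/pose1.png

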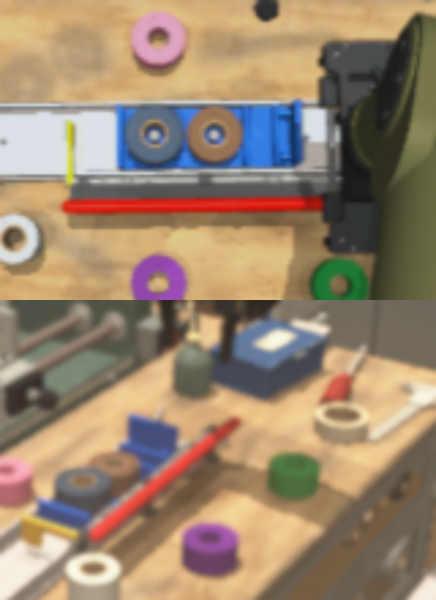

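The gripper is behind the push plate and spans the bar line and the chute. I lower it to just above the bar and check with the wrist camera.

Emit:
{"fn": "move_arm", "kwargs": {
  "slide": [
    [0.1,0,1],
    [0.2,0,2],
    [0.2,0,3.5],
    [0.2,0,5],
    [0.2,0,6.3],
    [0.2,0,7.2],
    [0.2,0,7.4],
    [0.2,0,7.4]
  ],
  "roll": [0,0,0,0,0,0,0,0]
}}

```text
time: 2.8
position: [0.4878, -0.1612, 0.0762]
tool_rot: [-2.183, -2.259, 0.0]
ft_force: [-0.3, -0.4, 0.5]
grip_width: 0.781
grip_force: 0.0
```

```bash
python3 -c "
from h import *
where()
a=cams.get_image('wrist');b=cv2.resize(cams.get_image('side')[120:230,250:397],(512,384),interpolation=2)
cv2.imwrite('pics/w2.png',cv2.resize(np.hstack([a,b]),(800,300))[:,:,::-1])"
```

```text
t 2.8 chute mm [ -39.6 -163.    76.2] F [-0.28 -0.38  0.46] grip 0.7814178624108488
```

View pics/w2.png

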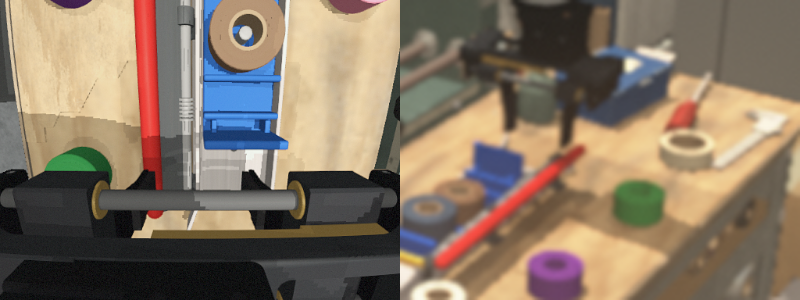

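```bash
python3 -c "
from h import *
s=monitor.get_state();p=s['position'];R=Ro.from_rotvec(s['tool_rot']).as_matrix()
for yy in(-.049,-.0415,-.034,.034,.049):
  print(yy,proj('wrist',[p+R@[.0095,yy,0]]).round(0))
im=cams.get_image('wrist');m=mask(im,(0,150,60),(6,255,255),(0,0,400,384))|mask(im,(174,150,60),(180,255,255),(0,0,400,384))
q=pts(m)
for r in(20,60,100,140,180,200):
  c=q[q[:,1]==r][:,0]
  w=ray('wrist',[[c.min(),r],[c.max(),r]],.058)
  print(r,c.min(),c.max(),[((X-O)@ex*1e3).round(1) for X in w],((w[0]-O)@ey*1e3).round(0))
m=mask(im,(100,130,60),(125,255,255),(150,150,400,200));b=pts(m)
c=np.array([[b[:,0].min(),180],[b[:,0].max(),180],[300,b[:,1].max()]]);print(c)
for z in (.064,):
  for X in ray('wrist',c,z):print(((X-O)@ex*1e3).round(1),((X-O)@ey*1e3).round(1))
"
```

```text
-0.049 [[171. 220.]]
-0.0415 [[183. 220.]]
-0.034 [[196. 220.]]
0.034 [[308. 220.]]
0.049 [[332. 220.]]
20 172.0 197.0 [np.float64(-85.2), np.float64(-70.6)] -38.0
60 174.0 199.0 [np.float64(-85.2), np.float64(-70.2)] -60.0
100 176.0 200.0 [np.float64(-85.3), np.float64(-70.5)] -83.0
140 178.0 202.0 [np.float64(-85.5), np.float64(-70.2)] -107.0
180 181.0 204.0 [np.float64(-85.2), np.float64(-70.1)] -133.0
200 182.0 205.0 [np.float64(-85.4), np.float64(-70.0)] -147.0
[[259. 180.]
 [367. 180.]
 [300. 190.]]
-34.3 -131.9
34.6 -131.8
-8.1 -138.4
```

The wrist rays put the bar centre at chute x ≈ -78 mm, the plate at x = -34 to +35 mm and its rear face at y ≈ -137 mm. All of that matches the given sizes. Finger A sits over the bar at x ≈ -81 mm, so I press.

Emit:
{"fn": "move_arm", "kwargs": {
  "slide": [
    [0,0,0.5],
    [0,0,1.0],
    [0,0,1.3],
    [0,0,1.6],
    [0,0,1.9],
    [0,0,2.2],
    [0,0,2.5],
    [0,0,2.8],
    [0,0,3.0],
    [0,0,3.0]
  ],
  "roll": [0,0,0,0,0,0,0,0,0,0]
}}

```text
time: 3.95
position: [0.4881, -0.1614, 0.0464]
tool_rot: [2.183, 2.259, 0.0]
ft_force: [-0.2, -0.1, 4.3]
grip_width: 0.782
grip_force: 1.7
```

```bash
python3 -c "
from h import *
where()"
```

```text
t 3.95 chute mm [ -39.3 -163.3   46.4] F [-0.19 -0.06  4.29] grip 0.7818440776243132
```

Emit:
{"fn": "move_arm", "kwargs": {
  "slide": [
    [0,0,0.3],
    [0,0,0.6],
    [0,0,0.9],
    [0,0,1.2],
    [0,0,1.4],
    [0,0,1.5],
    [0,0,1.6],
    [0,0,1.6],
    [0,0,1.6],
    [0,0,1.6]
  ],
  "roll": [0,0,0,0,0,0,0,0,0,0]
}}

```text
time: 4.95
position: [0.4888, -0.1614, 0.0309]
tool_rot: [2.182, 2.258, 0.001]
ft_force: [1.0, 0.9, 5.3]
grip_width: 0.78
grip_force: 2.6
```

```bash
python3 -c "
from h import *
where();plan(-.04,.069,.0305)
a=cams.get_image('wrist');b=cv2.resize(cams.get_image('side')[130:240,220:367],(512,384),interpolation=2)
cv2.imwrite('pics/w3.png',cv2.resize(np.hstack([a,b]),(800,300))[:,:,::-1])"
```

```text
t 4.95 chute mm [ -38.7 -163.3   30.9] F [0.97 0.86 5.29] grip 0.7802808218175415
slide cm [23.23 -0.12  0.03] rel rotvec [0.0017 0.0004 0.0004]
```

View pics/w3.png

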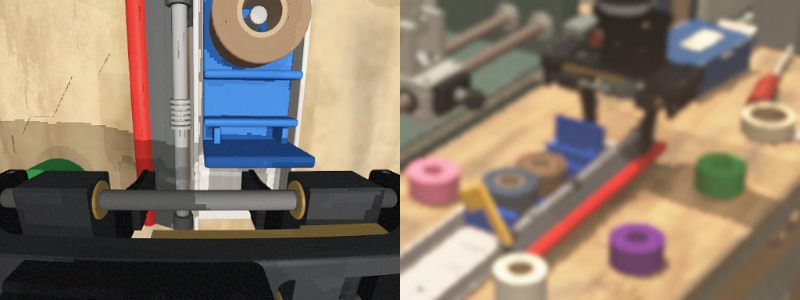

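The bar is down and the gate at side crop pixel (485,210) is swung up, with a press force of about 5 N. I push slowly at this height.

Emit:
{"fn": "move_arm", "kwargs": {
  "slide": [
    [0.3,0,0],
    [0.7,0,0],
    [1.0,0,0],
    [1.2,0,0],
    [1.4,0,0],
    [1.6,0,0],
    [1.8,0,0],
    [2.0,0,0],
    [2.3,0,0],
    [2.6,0,0],
    [2.9,0,0],
    [3.2,0,0],
    [3.5,0,0],
    [3.8,0,0],
    [4.1,0,0],
    [4.4,0,0],
    [4.7,0,0],
    [5.0,0,0]
  ],
  "roll": [0,0,0,0,0,0,0,0,0,0,0,0,0,0,0,0,0,0]
}}

```text
time: 6.85
position: [0.4871, -0.1147, 0.0311]
tool_rot: [2.182, 2.254, -0.002]
ft_force: [1.8, -7.5, 5.1]
grip_width: 0.781
grip_force: 4.5
```

```bash
python3 -c "
from h import *
where();plan(-.04,.069,.0305)
a=cams.get_image('wrist')
cv2.imwrite('pics/w4.png',a[:,:,::-1])"
```

```text
t 6.85 chute mm [ -38.7 -116.6   31.1] F [ 1.8  -7.54  5.11] grip 0.7814343886053633
slide cm [18.56 -0.16 -0.02] rel rotvec [ 0.0023  0.0044 -0.0014]
```

View pics/w4.png

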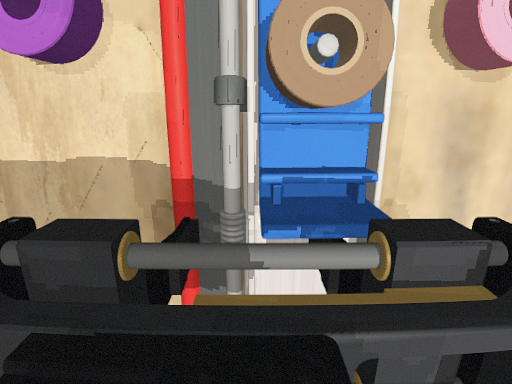

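The plate at (325,225) is square to the finger and moving with it. The roll is still on its pin and the bar is still under the left finger, so I carry on.

Emit:
{"fn": "move_arm", "kwargs": {
  "slide": [
    [0.4,0,0],
    [0.8,0,0],
    [1.2,0,0],
    [1.6,0,0],
    [2.0,0,0],
    [2.4,0,0],
    [2.8,0,0],
    [3.2,0,0],
    [3.6,0,0],
    [4.0,0,0],
    [4.4,0,0],
    [4.8,0,0],
    [5.2,0,0],
    [5.6,0,0],
    [6.0,0,0],
    [6.4,0,0],
    [6.8,0,0],
    [7.2,0,0],
    [7.6,0,0],
    [8.0,0,0]
  ],
  "roll": [0,0,0,0,0,0,0,0,0,0,0,0,0,0,0,0,0,0,0,0]
}}

```text
time: 8.9
position: [0.4846, -0.0349, 0.0311]
tool_rot: [2.182, 2.253, -0.002]
ft_force: [2.3, -8.4, 5.1]
grip_width: 0.782
grip_force: 4.8
```

```bash
python3 -c "
from h import *
where();plan(-.04,.069,.0305)"
```

```text
t 8.9 chute mm [-38.5 -36.7  31.1] F [ 2.3  -8.37  5.08] grip 0.781775570150372
slide cm [10.57 -0.17  0.02] rel rotvec [ 0.0022  0.0045 -0.0017]
```

Emit:
{"fn": "move_arm", "kwargs": {
  "slide": [
    [0.4,0,0],
    [0.8,0,0],
    [1.2,0,0],
    [1.6,0,0],
    [2.0,0,0],
    [2.4,0,0],
    [2.8,0,0],
    [3.2,0,0],
    [3.6,0,0],
    [4.0,0,0],
    [4.4,0,0],
    [4.8,0,0],
    [5.2,0,0],
    [5.6,0,0],
    [6.0,0,0],
    [6.4,0,0],
    [6.8,0,0],
    [7.2,0,0],
    [7.6,0,0],
    [8.0,0,0]
  ],
  "roll": [0,0,0,0,0,0,0,0,0,0,0,0,0,0,0,0,0,0,0,0]
}}

```text
time: 10.9
position: [0.4822, 0.0447, 0.0311]
tool_rot: [2.183, 2.253, -0.003]
ft_force: [1.9, -9.3, 6.4]
grip_width: 0.779
grip_force: 5.2
```

Emit:
{"fn": "move_arm", "kwargs": {
  "slide": [
    [0.2,0,0],
    [0.4,0,0],
    [0.6,0,0],
    [0.8,0,0],
    [1.0,0,0],
    [1.2,0,0],
    [1.4,0,0],
    [1.6,0,0],
    [1.8,0,0],
    [2.0,0,0],
    [2.1,0,0],
    [2.2,0,0]
  ],
  "roll": [0,0,0,0,0,0,0,0,0,0,0,0]
}}

```text
time: 12.1
position: [0.4816, 0.0655, 0.0312]
tool_rot: [2.183, 2.251, -0.005]
ft_force: [2.3, -12.5, 8.6]
grip_width: 0.78
grip_force: 7.1
```

```bash
python3 -c "
from h import *
where();plan(-.04,.069,.0305)"
```

```text
t 12.1 chute mm [-38.2  63.7  31.2] F [  2.32 -12.51   8.57] grip 0.780429218796136
slide cm [ 0.53 -0.18  0.06] rel rotvec [ 0.0019  0.0064 -0.0028]
```

Emit:
{"fn": "move_arm", "kwargs": {
  "slide": [
    [0.1,0,0],
    [0.2,0,0],
    [0.3,0,0],
    [0.4,0,0],
    [0.4,0,0]
  ],
  "roll": [0,0,0,0,0]
}}

```text
time: 12.6
position: [0.4815, 0.0657, 0.0312]
tool_rot: [2.185, 2.246, -0.01]
ft_force: [0.6, -19.3, 10.6]
grip_width: 0.782
grip_force: 10.1
```

```bash
python3 -c "
from h import *
where()
a=cams.get_image('wrist');t=cams.get_image('top')
cv2.imwrite('pics/w5.png',cv2.resize(np.hstack([a,cv2.resize(t[140:236,150:278],(512,384),interpolation=2)]),(800,300))[:,:,::-1])"
```

```text
t 12.6 chute mm [-38.3  63.9  31.2] F [  0.58 -19.34  10.62] grip 0.7824340705553757
```

View pics/w5.png

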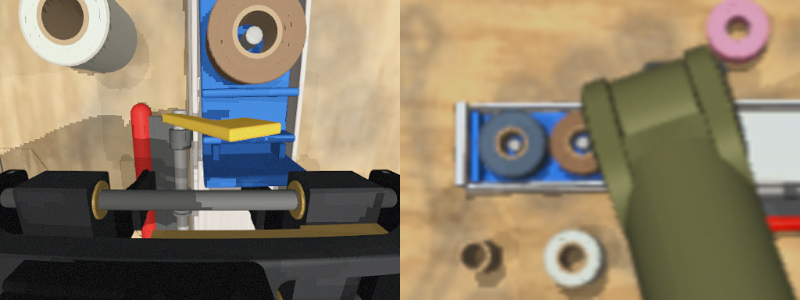

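```bash
python3 -c "
from h import *
t=cams.get_image('top');m=mask(t,(100,120,40),(125,255,255),(160,170,240,205));p=pts(m)
for r in range(176,200,4):
  c=p[p[:,1]==r][:,0]
  if len(c):X=ray('top',[[c.min()-.5,r]],.038)[0]-O;print(r,c.min(),(X@ex*1e3).round(1),(X@ey*1e3).round(1),t[r,166:178].tolist())
w=cams.get_image('wrist');m=mask(w,(100,120,40),(125,255,255),(250,180,400,250));b=pts(m);print(b[:,1].max())
for c in (290,340):
  X=ray('wrist',[[c,b[b[:,0]==c][:,1].max()]],.064)[0]-O;print((X@ex*1e3).round(1),(X@ey*1e3).round(1))
"
```

```text
176 172.0 29.0 284.6 [[213, 179, 122], [191, 167, 133], [211, 216, 217], [213, 219, 224], [202, 210, 210], [101, 103, 102], [54, 69, 107], [46, 109, 206], [56, 119, 206], [47, 68, 106], [65, 73, 93], [80, 93, 121]]
180 172.0 16.6 284.4 [[212, 174, 119], [194, 170, 138], [211, 216, 219], [213, 218, 223], [197, 198, 200], [95, 95, 96], [40, 63, 111], [41, 115, 218], [55, 124, 218], [36, 67, 116], [61, 78, 100], [81, 98, 118]]
184 172.0 4.2 284.2 [[194, 157, 107], [189, 164, 135], [211, 216, 220], [213, 219, 223], [200, 199, 197], [102, 100, 100], [57, 72, 116], [45, 115, 218], [61, 121, 214], [76, 99, 132], [87, 104, 124], [91, 110, 130]]
188 172.0 -8.1 284.0 [[189, 151, 102], [160, 143, 124], [208, 215, 219], [212, 217, 221], [191, 185, 180], [98, 95, 93], [57, 73, 117], [46, 117, 219], [59, 125, 218], [68, 93, 133], [86, 104, 123], [91, 109, 130]]
192 172.0 -20.4 283.8 [[208, 169, 118], [188, 168, 144], [211, 216, 220], [208, 215, 220], [159, 154, 151], [78, 76, 76], [40, 65, 114], [48, 120, 221], [53, 123, 218], [28, 63, 116], [42, 59, 87], [74, 90, 114]]
196 172.0 -32.7 283.6 [[213, 180, 125], [196, 178, 152], [212, 217, 221], [207, 214, 219], [152, 148, 145], [85, 83, 82], [51, 71, 116], [49, 122, 222], [53, 122, 218], [25, 63, 119], [22, 56, 107], [38, 92, 175]]
239.0
-19.1 76.3
5.7 76.5
```

The nose is at chute y ≈ 284 mm on the pads, and the force is rising without any motion, so the carrier is home. I back off the plate first with the bar still held down, to avoid dragging the plate up.

Emit:
{"fn": "move_arm", "kwargs": {
  "slide": [
    [-0.3,0,0],
    [-0.6,0,0],
    [-0.9,0,0],
    [-1.2,0,0],
    [-1.5,0,0],
    [-1.8,0,0],
    [-1.8,0,0],
    [-1.8,0,0]
  ],
  "roll": [0,0,0,0,0,0,0,0]
}}

```text
time: 13.6
position: [0.4813, 0.0583, 0.0309]
tool_rot: [-2.183, -2.259, -0.005]
ft_force: [1.1, 2.9, 5.2]
grip_width: 0.781
grip_force: 2.7
```

```bash
python3 -c "
from h import *
where()
t=cams.get_image('top');m=mask(t,(100,120,40),(125,255,255),(160,170,240,205));p=pts(m)
print([p[p[:,1]==r][:,0].min() for r in range(176,200,4)], t[188,170:174].tolist())
w=cams.get_image('wrist');m=mask(w,(100,120,40),(125,255,255),(250,100,400,250));b=pts(m)
for c in (290,340):
  X=ray('wrist',[[c,b[b[:,0]==c][:,1].max()]],.064)[0]-O;print((X@ex*1e3).round(1),(X@ey*1e3).round(1))
"
```

```text
t 13.6 chute mm [-38.7  56.5  30.9] F [1.09 2.94 5.15] grip 0.7808026216218991
[np.float64(172.0), np.float64(172.0), np.float64(172.0), np.float64(172.0), np.float64(172.0), np.float64(172.0)] [[191, 184, 179], [98, 95, 93], [58, 75, 119], [47, 118, 220]]
-19.9 76.5
4.5 76.9
```

The carrier stayed home and the finger is clear of the plate. I rise and let the gate shut.

Emit:
{"fn": "move_arm", "kwargs": {
  "slide": [
    [0,0,-0.5],
    [0,0,-1.0],
    [0,0,-1.5],
    [0,0,-2.0],
    [0,0,-2.5],
    [0,0,-3.0],
    [0,0,-3.6],
    [0,0,-4.5],
    [0,0,-6],
    [0,0,-8],
    [0,0,-10],
    [0,0,-12],
    [-3,0,-13],
    [-7,0,-14],
    [-11,0,-14],
    [-15,0,-14],
    [-18,0,-14],
    [-20,0,-14],
    [-20,0,-14],
    [-20,0,-14]
  ],
  "roll": [0,0,0,0,0,0,0,0,0,0,0,0,0,0,0,0,0,0,0,0]
}}

```text
time: 15.7
position: [0.4865, -0.1425, 0.1702]
tool_rot: [-2.182, -2.257, 0.0]
ft_force: [0.4, 1.1, -1.1]
grip_width: 0.78
grip_force: 0.0
```

```bash
python3 -c "
from h import *
where()
t=cams.get_image('top');s=cams.get_image('side')
m=mask(t,(100,120,40),(125,255,255),(160,170,240,205));p=pts(m)
print([p[p[:,1]==r][:,0].min() for r in range(176,200,4)])
cv2.imwrite('pics/end.png',cv2.resize(np.hstack([cv2.resize(t[140:236,150:278],(512,384),interpolation=2),cv2.resize(s[150:270,190:350],(512,384),interpolation=2)]),(800,300))[:,:,::-1])"
```

```text
t 15.7 chute mm [ -40.3 -144.4  170.2] F [ 0.38  1.13 -1.1 ] grip 0.7800649841551667
[np.float64(172.0), np.float64(172.0), np.float64(172.0), np.float64(172.0), np.float64(172.0), np.float64(172.0)]
```

View pics/end.png

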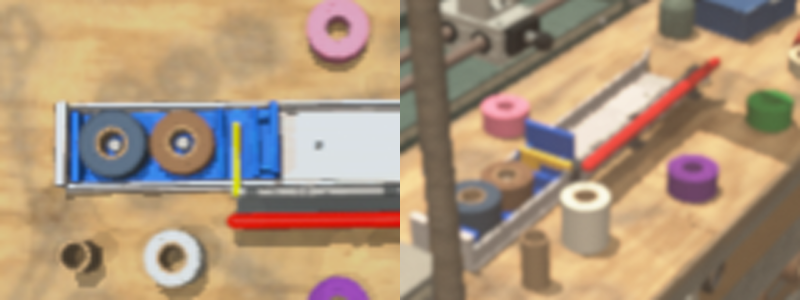

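The nose is on the stop, the gate at (237,160) has dropped into the rear gap, both rolls are on their pins and the arm is clear. I hand the job in.

```bash
python3 -c "
from bench import workorder
print(workorder.close_job())"
```

```text
the job is handed in; nothing more can be done
None
```

The job is handed in: in the final pictures the carrier is home against the end stop, the gate is shut in its rear gap, both rolls are on their pins and the arm is clear, though the hand-in gave no verdict back.

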